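# Load the module tester and click the load selector up from its stop

### The job

Run a load test: first turn the blank black selector on the load box back, anticlockwise from above, to its end stop. Then pull the tester's tray fully out, lay each power module that is on the bench flat in a bay of its own, and push the tray fully home under the clear hood, leaving the selector at its stop until the tray is home. Finally turn the selector clockwise exactly one click for each module loaded, and leave the spool, spray can and screwdriver where they are.

Things in the scene. Friction and masses are not known exactly. Their poses are not given: they have to be found in the camera images.
- selector (a joint): angle of the blank selector knob, rad: 0 at its anticlockwise end stop (seen from above), growing clockwise to 4.19 at the other stop. Nine click positions 0.5236 rad (30 degrees) apart, the first and last at the stops; crossing to the next takes about 0.1 N m, and let go it falls into the nearer one. Starts five to eight clicks from the anticlockwise stop
- selector_grip (a point): grip point on the knob's vertical axis, 22 mm above its underside. The knob is a plain round black cylinder, 45 mm in diameter, 36 mm high, with 12 equal grey flutes and no mark, 2.5 mm above the middle of the flat top (70 mm above the bench) of the fixed yellow-green load box, 140 by 130 mm. The point turns with the knob
- tray (a joint): how far the tray has slid, m: 0 at the loading stop (fully out), 0.17 at the home stop, under the hood. Friction about 2 N; it stays where it is left. Starts about half-way
- tray_floor (a point): centre of the upper face of the dark teal tray's floor, 30 mm above the bench; x across the slide, y along it towards home (under the hood), z up. The tray is 202 mm (x) by 150 mm (y), with four bays in two rows of two
- hood (a point): centre of the top of the fixed clear hood, 102 mm above the bench: 236 mm (x) by 120 mm (y), 6 mm thick, black blocks on it up to 111 mm, pins under it down to 84 mm, on four posts beside the tray. Axes as tray_floor. The home tray lies under it, its handle-side 30 mm uncovered; with the tray out the hood's edge is 50 mm beyond the tray's
- tray_handle (a point): grip point of the tray's red handle, an upright block 30 mm (tray x) by 18 mm (tray y), standing from the tray floor level up to 45 mm above it, 115 mm from the tray's centre on the side away from the hood. The point is on its axis 30 mm above the tray's floor. 31 mm are free between it and the tray's wall
- bay1 (a point): centre of the floor of one of the tray's four bays. A bay is 92 mm (tray x) by 66 mm (tray y) inside, walls 8 mm high and 6 mm thick, so a module's board (84 by 58 mm) drops in with 4 mm of play all round, long side along the tray's x. Axes are those of tray_floor
- bay2 (a point): centre of the floor of one of the tray's four bays. A bay is 92 mm (tray x) by 66 mm (tray y) inside, walls 8 mm high and 6 mm thick, so a module's board (84 by 58 mm) drops in with 4 mm of play all round, long side along the tray's x. Axes are those of tray_floor
- bay3 (a point): centre of the floor of one of the tray's four bays. A bay is 92 mm (tray x) by 66 mm (tray y) inside, walls 8 mm high and 6 mm thick, so a module's board (84 by 58 mm) drops in with 4 mm of play all round, long side along the tray's x. Axes are those of tray_floor
- bay4 (a point): centre of the floor of one of the tray's four bays. A bay is 92 mm (tray x) by 66 mm (tray y) inside, walls 8 mm high and 6 mm thick, so a module's board (84 by 58 mm) drops in with 4 mm of play all round, long side along the tray's x. Axes are those of tray_floor
- module1: power module: orange board 84 mm (x) by 58 mm (y), 5 mm thick; on its middle a blue block 38 mm (x) by 26 mm (y), top 39 mm above the underside: grip this. At the short ends a black terminal strip (17 mm high) and capacitors. About 0.12 kg. Origin: centre of the underside, z up. Either way round in a bay will do. 2 to 4 are present; absent ones read None from the start
- module2: power module: orange board 84 mm (x) by 58 mm (y), 5 mm thick; on its middle a blue block 38 mm (x) by 26 mm (y), top 39 mm above the underside: grip this. At the short ends a black terminal strip (17 mm high) and capacitors. About 0.12 kg. Origin: centre of the underside, z up. Either way round in a bay will do. 2 to 4 are present; absent ones read None from the start
- module3: power module: orange board 84 mm (x) by 58 mm (y), 5 mm thick; on its middle a blue block 38 mm (x) by 26 mm (y), top 39 mm above the underside: grip this. At the short ends a black terminal strip (17 mm high) and capacitors. About 0.12 kg. Origin: centre of the underside, z up. Either way round in a bay will do. 2 to 4 are present; absent ones read None from the start
- module4: power module: orange board 84 mm (x) by 58 mm (y), 5 mm thick; on its middle a blue block 38 mm (x) by 26 mm (y), top 39 mm above the underside: grip this. At the short ends a black terminal strip (17 mm high) and capacitors. About 0.12 kg. Origin: centre of the underside, z up. Either way round in a bay will do. 2 to 4 are present; absent ones read None from the start
- spool: bystander: blue plastic solder spool, 60 mm in diameter, 46 mm high, upright; origin at the centre of its underside
- spray_can: bystander: white spray can, 52 mm in diameter, 150 mm high, upright; origin at the centre of its underside
- screwdriver: bystander: red-handled screwdriver 190 mm long, lying along its x; origin on the underside near its middle
Mind the look-alikes: they are no part of the job. What is shaped like the module2 but turquoise is not meant.

How it is judged (in metres and radians):
On the way, in this order (a step that is already met when the one before it is completed fails the run):
1. the selector is turned back to its anticlockwise end stop (value of joint selector below 0.12 rad), for 0.2 s.
2. with the selector at its stop and the tray fully out, every module present lies flat in a bay of its own (value of joint selector below 0.12 rad and value of joint tray below 0.01 m and z of module1 in the frame of tray_floor between -0.004 and 0.004 m and x of module1 in the frame of tray_floor between -0.075 and 0.075 m and y of module1 in the frame of tray_floor between -0.06 and 0.06 m and angle between each of module1, module2, module3, module4's own z axis and vertical below 0.1 rad and z of module2 in the frame of tray_floor between -0.004 and 0.004 m and x of module2 in the frame of tray_floor between -0.075 and 0.075 m and y of module2 in the frame of tray_floor between -0.06 and 0.06 m and z of module3 in the frame of tray_floor between -0.004 and 0.004 m and x of module3 in the frame of tray_floor between -0.075 and 0.075 m and y of module3 in the frame of tray_floor between -0.06 and 0.06 m and z of module4 in the frame of tray_floor between -0.004 and 0.004 m and x of module4 in the frame of tray_floor between -0.075 and 0.075 m and y of module4 in the frame of tray_floor between -0.06 and 0.06 m), for 0.2 s.
3. the loaded tray is pushed fully home, the selector still at its stop (value of joint selector below 0.12 rad and value of joint tray above 0.164 m and z of module1 in the frame of tray_floor between -0.004 and 0.004 m and x of module1 in the frame of tray_floor between -0.075 and 0.075 m and y of module1 in the frame of tray_floor between -0.06 and 0.06 m and angle between each of module1, module2, module3, module4's own z axis and vertical below 0.1 rad and z of module2 in the frame of tray_floor between -0.004 and 0.004 m and x of module2 in the frame of tray_floor between -0.075 and 0.075 m and y of module2 in the frame of tray_floor between -0.06 and 0.06 m and z of module3 in the frame of tray_floor between -0.004 and 0.004 m and x of module3 in the frame of tray_floor between -0.075 and 0.075 m and y of module3 in the frame of tray_floor between -0.06 and 0.06 m and z of module4 in the frame of tray_floor between -0.004 and 0.004 m and x of module4 in the frame of tray_floor between -0.075 and 0.075 m and y of module4 in the frame of tray_floor between -0.06 and 0.06 m), for 0.2 s.
At the end, for the whole second after the job is handed in: Every module present lies flat and at rest in a bay of its own (underside within 4 mm of the tray floor, tilt under 0.1 rad), the tray is within 6 mm of its home stop, and the selector is within 0.13 rad of as many clicks (0.5236 rad each) from its anticlockwise stop as there are modules (value of joint tray above 0.164 m and z of module1 in the frame of tray_floor between -0.004 and 0.004 m and x of module1 in the frame of tray_floor between -0.075 and 0.075 m and y of module1 in the frame of tray_floor between -0.06 and 0.06 m and angle between each of module1, module2, module3, module4's own z axis and vertical below 0.1 rad and z of module2 in the frame of tray_floor between -0.004 and 0.004 m and x of module2 in the frame of tray_floor between -0.075 and 0.075 m and y of module2 in the frame of tray_floor between -0.06 and 0.06 m and z of module3 in the frame of tray_floor between -0.004 and 0.004 m and x of module3 in the frame of tray_floor between -0.075 and 0.075 m and y of module3 in the frame of tray_floor between -0.06 and 0.06 m and z of module4 in the frame of tray_floor between -0.004 and 0.004 m and x of module4 in the frame of tray_floor between -0.075 and 0.075 m and y of module4 in the frame of tray_floor between -0.06 and 0.06 m and linear speed of each of module1, module2, module3, module4 below 0.03 m/s and (value of joint selector between 0.917198 and 1.1772 rad or value of joint selector between 1.4408 and 1.7008 rad or value of joint selector between 1.9644 and 2.2244 rad) and ((height (world z) of module1 below -5 m and value of joint tray below 5 m) or (height (world z) of module2 below -5 m and value of joint tray below 5 m) or (height (world z) of module3 below -5 m and value of joint tray below 5 m) or (height (world z) of module4 below -5 m and value of joint tray below 5 m) or value of joint selector above 1.8326 rad) and ((height (world z) of module2 below -5 m and value of joint tray below 5 m) or (height (world z) of module3 below -5 m and value of joint tray below 5 m) or (height (world z) of module4 below -5 m and value of joint tray below 5 m) or value of joint selector above 1.309 rad) and ((height (world z) of module1 below -5 m and value of joint tray below 5 m) or (height (world z) of module3 below -5 m and value of joint tray below 5 m) or (height (world z) of module4 below -5 m and value of joint tray below 5 m) or value of joint selector above 1.309 rad) and ((height (world z) of module1 below -5 m and value of joint tray below 5 m) or (height (world z) of module2 below -5 m and value of joint tray below 5 m) or (height (world z) of module4 below -5 m and value of joint tray below 5 m) or value of joint selector above 1.309 rad) and ((height (world z) of module1 below -5 m and value of joint tray below 5 m) or (height (world z) of module2 below -5 m and value of joint tray below 5 m) or (height (world z) of module3 below -5 m and value of joint tray below 5 m) or value of joint selector above 1.309 rad) and (height (world z) of module1 above -5 m or value of joint selector below 1.8326 rad) and (height (world z) of module2 above -5 m or value of joint selector below 1.8326 rad) and (height (world z) of module3 above -5 m or value of joint selector below 1.8326 rad) and (height (world z) of module4 above -5 m or value of joint selector below 1.8326 rad) and (height (world z) of any of module1, module2 above -5 m or value of joint selector below 1.309 rad) and (height (world z) of any of module1, module3 above -5 m or value of joint selector below 1.309 rad) and (height (world z) of any of module1, module4 above -5 m or value of joint selector below 1.309 rad) and (height (world z) of any of module2, module3 above -5 m or value of joint selector below 1.309 rad) and (height (world z) of any of module2, module4 above -5 m or value of joint selector below 1.309 rad) and (height (world z) of any of module3, module4 above -5 m or value of joint selector below 1.309 rad)); the robot touches nothing.
It fails at once if the spool is moved by more than 3 cm (distance of spool from where it was at the start of the episode above 0.03 m).
It fails at once if the spray can is moved by more than 3 cm (distance of spray_can from where it was at the start of the episode above 0.03 m).
It fails at once if the screwdriver is moved by more than 3 cm (distance of screwdriver from where it was at the start of the episode above 0.03 m).
Of module1, module2, module3, module4 only 2 to 4 are there at a start; the rules pass over those that are not, and their reading is None.
At some moment in a run one of module1, module2, module3, module4 may be knocked a few centimetres aside while the robot is not near it.
Once in a run the grip may slacken for a moment while it holds something.
It also fails if it takes over 210 s, if anything falls off the work surface, if the arm or the gripper's body presses on something with over 40 N, if the wrist force passes 120 N, or if a joint passes its speed limit or range.

### The arm

A 6-joint arm with a two-finger parallel gripper is mounted at the origin on the work surface. World frame = base frame: x ahead of the robot, y to its left, z up, the work surface at z = 0. Lengths are in mm, angles in rad, forces in N, time in s.
With the tool pointing down it reaches from about 300 to 775 mm from the base axis. Payload 14.6 kg.
Tool frame: the origin (TCP) lies at the very end of the fingers, on their centre line; the grasp point (between the pads) lies 19 mm behind it; z points along the fingers, y is the line along which they close (so a half turn about z gives the same grasp; the last joint's range is limited). The gripper opens to 94 mm and grips with 3 to 60 N. Pads are 16 mm wide; open, the fingers measure 119 mm over their backs; the gripper's body (75 mm by 177 mm) begins 78 mm behind the grasp point.
Start: joints at [1.035, 0.3, 1.521, -0, 1.321, -0.067], TCP at [248.495, 490.652, 205.446] pointing down, gripper open.
Joint ranges: [-3.03, 3.03], [-0.79, 2.21], [0.23, 2.52], [-1.04, 4.18], [0, 3.07], [-2.55, 2.55]. Speed limits (rad/s): [2.22, 2.22, 2.57, 3.14, 3.14, 3.14].

### API

Orientations are given as [roll, pitch, yaw] about the fixed x, y, z axes, in that order (R = Rz(yaw) Ry(pitch) Rx(roll)).
In Python, from cell import manip, optics gives the robot as it stands.
- The arm moves only by the shell command python3 -m crank 'ROWS' [FORCE]. ROWS is JSON, a list of rows, each a list of 7 numbers: the opening in per cent of the stroke, from 0 (shut) to 100 (fully open), then the shift along the tool's x, y, z in mm, then the turn, a rotation vector about the tool's x, y, z in rad. A call has 1 to 10 rows; each row is the pose to reach, as a shift and turn from the pose commanded when the call began, along the tool's axes at that moment; what a row does not reach only later rows make up. A row lasts 1/10 s, in which the tool goes at most 50 mm and 8.59 degrees, less where a joint would pass 70% of its speed; a pose out of reach is approached as far as the arm can. A call with a gripper value outside its range is refused whole. The fingers move at their own pace and stop on an object; FORCE is the grip in N (left out, the last holds). Time passes only in rows, so rows that repeat a pose let the fingers close. It gives the time, the measured TCP pose, the force, the opening and the grip force at its end, in the units of the state.
- manip.read_state(): the state, without advancing time (a new reading comes with each control period).
- optics.camera(name): name is "side" or "top" or "wrist"; returns (picture, depth): 420x560x3 uint8, red, green, blue; 420x560 float32, mm along the optical axis (not along the pixel's ray), 0 where there is no reading.
- optics.calibration(name): a dict with "camera_matrix" (3x3 intrinsics, pixels), "R" (3x3) and "t" (3): a world point X has camera coordinates R X + t. Camera axes: x right, y down, z forward; pixel columns grow to the right and rows downward; lengths in mm; the calibration is good to about 2 mm. A picture is of the moment at which its call begins: read the wrist's pose just before it. calibration takes no time and is no camera call; for the wrist camera it gives the pose at the moment of the call.
- manip.sign_off(): hands the job in; it is judged then, once.
The state is a dict: "clock": time; "joints": joint angles; "qd": joint speeds; "effort": joint torques, N m; "eef_pos": TCP position; "eef_rot": TCP orientation; "wrist_force": force on the tool from outside, world axes, zero at the start; "moment": the same for the moment, N m; "finger_gap": finger opening in mm; "finger_force": force on a finger pad.
Only numpy, scipy, OpenCV 4.12 (cv2) and the standard library are available. Lean on these libraries where they do the work, as an engineer would, in place of code of your own. Each camera call takes 0.05 s, during which the arm holds its last target. There are 200 camera calls.

## Working session

There is one attempt and no reset: what is moved stays moved. The work goes in short steps, Python scripts to look and compute and a shell command to move; the robot and the scene stay as the last step left them, time stands still between calls to the robot, and variables do not carry over. Pictures are saved under pics/ and viewed, at most 14 in all, crops included, and the job is handed in when it is done.

```bash
ls; mkdir -p pics; python3 - <<'E'
from cell import manip, optics
import cv2
print(manip.read_state())
for n in ("top","side"):
    p,d=optics.camera(n); cv2.imwrite(f"pics/{n}0.png",p[:,:,::-1]); c=optics.calibration(n); print(n,c)
E
```

```text
pics
{'clock': 0.0, 'joints': array([ 1.03539924e+00,  3.00435429e-01,  1.52160086e+00,  1.26279459e-05,
        1.32072179e+00, -6.66187750e-02]), 'qd': array([-2.95758286e-04,  6.97634682e-06, -6.79867573e-04, -1.03286184e-03,
        9.31213612e-04,  1.19154543e-04]), 'effort': array([-7.10503482e-04, -5.31806803e+01, -3.52747250e+01,  7.07675633e-02,
        2.43817287e-02, -5.17507726e-05]), 'eef_pos': array([248.35565539, 490.42360683, 204.8975401 ]), 'eef_rot': array([-3.14043063e+00, -8.97861261e-05,  2.67281115e+00]), 'wrist_force': array([-0.25418389,  0.04832048, -0.75052353]), 'moment': array([ 0.00528444, -0.01007042, -0.0433874 ]), 'finger_force': 0.0, 'finger_gap': 94.04662195308265}
top {'camera_matrix': array([[419.63495902,   0.        , 278.42285616],
       [  0.        , 419.63495902, 209.85897707],
       [  0.        ,   0.        ,   1.        ]]), 'R': array([[-0.01190348, -0.99988779,  0.00909432],
       [-0.9934389 ,  0.01079117, -0.11385382],
       [ 0.11374291, -0.01038991, -0.99345589]]), 't': array([ -26.3807363 ,  540.57878642, 1086.17611736])}
side {'camera_matrix': array([[431.53580233,   0.        , 284.13288409],
       [  0.        , 431.53580233, 208.48043875],
       [  0.        ,   0.        ,   1.        ]]), 'R': array([[ 0.90177141, -0.4321426 , -0.00781635],
       [-0.26833718, -0.54559111, -0.79393041],
       [ 0.33882662,  0.71804117, -0.60795839]]), 't': array([-478.70555655,  191.61264599,  878.46630665])}
```

View pics/top0.png

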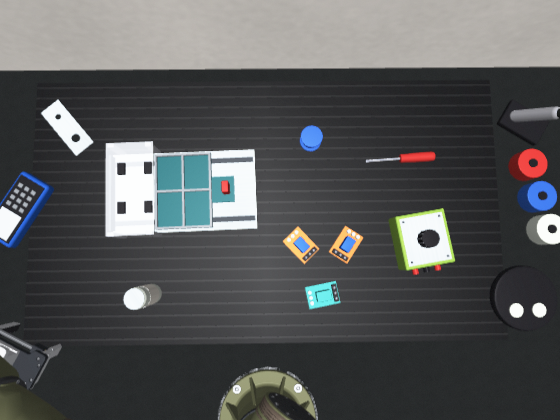

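View pics/side0.png

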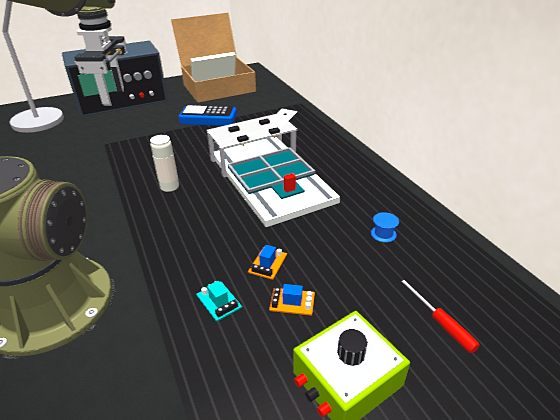

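Top view: two orange modules with blue blocks at (301,244) and (346,244), the turquoise look-alike at (322,294), the knob at (428,238), the red handle at (225,186), the tray at (183,190), the hood at (130,190), the spool at (311,138), the can at (142,296) and the screwdriver at (400,158). The orange ones fit "module". The turquoise one is excluded by colour.

```bash
cat > h.py <<'E'
from cell import manip, optics
import cv2, numpy as np
from scipy.spatial.transform import Rotation as Ro
def ray(cal,px,z):
    K,R,t=cal["camera_matrix"],cal["R"],cal["t"]
    d=R.T@np.linalg.solve(K,[px[0],px[1],1.]); o=-R.T@t
    return o+d*(z-o[2])/d[2]
RNG={"orange":((8,150,120),(22,255,255)),"blue":((105,130,90),(125,255,255)),"red":((0,180,90),(6,255,255)),
 "teal":((85,120,60),(97,255,140)),"green":((30,120,90),(42,255,255)),"turq":((82,120,141),(97,255,255))}
def blobs(img,col,amin=20):
    m=cv2.inRange(cv2.cvtColor(img,cv2.COLOR_RGB2HSV),*map(np.array,RNG[col]))
    cs,_=cv2.findContours(m,cv2.RETR_EXTERNAL,cv2.CHAIN_APPROX_NONE)
    return [c for c in cs if cv2.contourArea(c)>=amin]
def rect(cal,c,z):
    P=np.array([ray(cal,p,z)[:2] for p in c[:,0]],np.float32)
    (x,y),(w,h),a=cv2.minAreaRect(P)
    if h>w: w,h,a=h,w,a+90
    return np.round([x,y,w,h,(a+90)%180-90],1)
def tool(target,yaw):
    """shift in tool axes and turn about tool z for target TCP xyz with tool down, y axis dir yaw(rad, mod pi)"""
    s=manip.read_state(); R=Ro.from_euler("xyz",s["eef_rot"]).as_matrix()
    v=R.T@(np.array(target)-s["eef_pos"]); yl=R.T@[np.cos(yaw),np.sin(yaw),0]
    a=np.arctan2(-yl[0],yl[1]); a=(a+np.pi/2)%np.pi-np.pi/2
    return np.round(v,1),round(a,3),s["joints"].round(2)
E
python3 - <<'E'
from h import *
for n in ("top","side"):
    p,_=optics.camera(n); cal=optics.calibration(n)
    for col,z in (("orange",5),("blue",39),("red",75),("teal",30),("green",70),("turq",5)):
        for c in blobs(p,col): print(n,col,c.mean(0)[0].round(),cv2.contourArea(c),rect(cal,c,z))
    if n=="top":
        cv2.imwrite("pics/crop1.png",cv2.resize(p[130:320,90:470,::-1],None,fx=2.1,fy=2.1,interpolation=cv2.INTER_CUBIC))
E
```

```text
top blue [347. 244.] 120.5 [ 447.5 -211.5   37.5   25.6  -33.5]
top blue [301. 245.] 109.5 [446.7 -91.2  33.2  24.1  44.1]
top blue [537. 196.] 934.0 [ 569.2 -722.9  103.9   80.9   89.4]
top blue [ 24. 205.] 742.5 [547.7 652.8 189.8 101.2 -31. ]
top blue [311. 138.] 449.5 [ 733.6 -122.7   72.2   59.4   -1.4]
top red [417. 157.] 255.0 [ 670.7 -393.8   92.1   23.6  -86.1]
top red [528. 164.] 879.0 [ 648.5 -682.   102.2   76.6  -76.7]
top green [424. 239.] 2699.5 [ 457.4 -402.4  140.1  134.6    9.6]
top turq [322. 295.] 555.5 [ 314.4 -146.3   83.1   59.1  -79.5]
top turq [169. 209.] 701.0 [548.9 263.4  89.3  62.2   1.2]
top turq [196. 208.] 696.0 [551.7 190.1  90.2  62.4   0.8]
top turq [222. 189.] 468.5 [6.024e+02 1.196e+02 6.680e+01 5.730e+01 3.000e-01]
top turq [169. 173.] 672.5 [649.  266.3  88.6  60.5   1.2]
top turq [196. 172.] 678.0 [6.519e+02 1.926e+02 8.770e+01 6.060e+01 4.000e-01]
side orange [291. 302.] 342.5 [ 444.7 -215.7   86.3   62.2  -33.6]
side orange [256. 261.] 24.0 [423.1 -77.1  28.7  11.1  67.1]
side orange [269. 267.] 181.0 [444.5 -93.7  88.   61.   43.1]
side blue
[... 312 characters left out ...]
de red [300. 380.] 92.5 [ 360.7 -414.2   18.9   15.8    5.8]
side red [455. 330.] 698.5 [ 638.  -444.6   93.1   29.   -87.7]
side red [289. 182.] 162.5 [583.2  76.1  76.3  28.2  64.4]
side teal [218. 298.] 138.5 [ 310.6 -158.7   61.3   31.6  -88.1]
side green [345. 370.] 7870.5 [ 444.9 -420.3  163.4  149.2    9.5]
side turq [217. 300.] 896.5 [ 311.5 -145.7   90.5   60.1  -79.1]
side turq [288. 190.] 111.5 [611.9 147.7  68.6  58.2   1.1]
side turq [259. 179.] 255.5 [560.  223.1  88.8  54.7   1.3]
side turq [292. 170.] 215.0 [663.8 226.5  87.4  54.3   1.3]
side turq [249. 166.] 219.5 [5.577e+02 2.983e+02 8.760e+01 5.350e+01 3.000e-01]
side turq [280. 158.] 197.5 [660.2 301.3  84.4  53.4   1.8]
```

View pics/crop1.png

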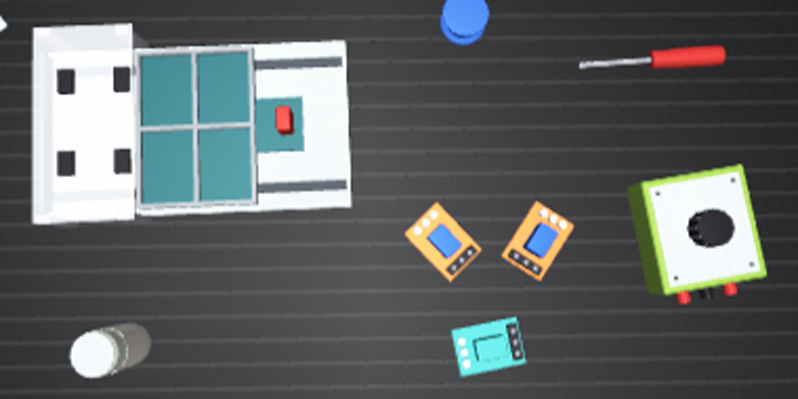

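```bash
python3 - <<'E'
from h import *
def dep(n,p,d,px):
    cal=optics.calibration(n); u,v=int(px[0]),int(px[1]); z=np.median(d[v-1:v+2,u-1:u+2])
    return (cal["R"].T@(np.linalg.solve(cal["camera_matrix"],[px[0],px[1],1.])*z-cal["t"])).round(1)
pt,dt=optics.camera("top"); ps,ds=optics.camera("side")
for n,p,d,L in (("top",pt,dt,[(169,190-17),(196,208),(225,186),(301,244),(432,238),(428,250),(240,165),(130,190),(142,296),(311,138),(322,294),(183,290),(400,215)]),("side",ps,ds,[(259,179),(280,158),(290,176),(352,335),(295,287),(268,250),(330,200),(255,132)])):
    for q in L: print(n,q,dep(n,p,d,q))
# knob: dark blob on the white top of the box
for n,p,box in (("top",pt,(405,220,448,258)),("side",ps,(330,315,378,375))):
    g=cv2.cvtColor(p,cv2.COLOR_RGB2GRAY)[box[1]:box[3],box[0]:box[2]]
    m=(g<70).astype(np.uint8); k,l,st,ce=cv2.connectedComponentsWithStats(m); i=1+st[1:,4].argmax(); print(n,st[i],ce[i]+box[:2])
E
```

```text
top (169, 173) [642.9 259.7  31.4]
top (196, 208) [547.5 186.4  31.7]
top (225, 186) [598.4 104.5  75. ]
top (301, 244) [448.7 -90.6  38. ]
top (432, 238) [ 457.5 -409.9  107.5]
top (428, 250) [ 428.7 -412.3   69.6]
top (240, 165) [664.8  70.1  23. ]
top (130, 190) [586.1 338.3 102. ]
top (142, 296) [329.3 286.9 150.2]
top (311, 138) [ 731.8 -122.1   44.8]
top (322, 294) [ 319.1 -142.6   38.5]
top (183, 290) [331.3 223.9   3.7]
top (400, 215) [ 519.4 -345.8   66.3]
side (259, 179) [545.1 188.2  29.3]
side (280, 158) [643.6 262.9  29.8]
side (290, 176) [596.9 101.5  74.9]
side (352, 335) [ 458.8 -399.9  110. ]
side (295, 287) [ 452.8 -213.5   39.1]
side (268, 250) [447.8 -92.8  40. ]
side (330, 200) [676.9  29.7  19.8]
side (255, 132) [589.7 315.1 102.8]
top [ 13  10  21  17 283] [428.04946996 238.23321555]
side [  7  14  30  37 743] [351.91251682 345.44010767]
```

Heights all check (handle top 75, knob 108, block tops 39, tray floor 30). There are two modules, at about (447,-91) and (450,-213). I'm moving to the knob at about (457,-405).

```bash
python3 -m crank '[[100,-30,-36,0,0,0,0.14],[100,-60,-72,0,0,0,0.28],[100,-90,-108,0,0,0,0.42],[100,-120,-144,0,0,0,0.56],[100,-150,-180,0,0,0,0.7],[100,-180,-215,0,0,0,0.84],[100,-210,-250,0,0,0,0.98],[100,-240,-285,0,0,0,1.12],[100,-270,-320,0,0,0,1.26],[100,-296,-352,0,0,0,1.4]]'
python3 -c "
from h import *
print(tool([457,-405,200],0),manip.read_state()['eef_rot'])"
```

```text
clock: 1.3
eef_pos: [353.6, 40.9, 205.7]
eef_rot: [3.141, -0.0, 1.267]
wrist_force: [1.0, 1.0, -0.0]
finger_gap: 94.2
finger_force: 0.0
(array([-394.5,  232.2,    5.8]), np.float64(-0.304), array([ 0.01, -0.15,  2.01, -0.  ,  1.29,  0.32])) [ 3.14074039e+00 -2.43617403e-04  1.26669712e+00]
```

```bash
python3 -m crank '[[100,-40,23,0,0,0,0.14],[100,-80,46,0,0,0,0.28],[100,-120,70,0,0,0,0.42],[100,-160,93,0,0,0,0.56],[100,-200,116,0,0,0,0.7],[100,-240,140,0,0,0,0.84],[100,-280,163,0,0,0,0.98],[100,-320,186,0,0,0,1.12],[100,-360,210,0,0,0,1.26],[100,-394,232,0,0,0,1.4]]'
python3 -m crank '[[100,0,0,0,0,0,0.14],[100,0,0,0,0,0,0.28],[100,0,0,0,0,0,0.42],[100,0,0,0,0,0,0.56],[100,0,0,0,0,0,0.7],[100,0,0,0,0,0,0.84],[100,0,0,0,0,0,0.98],[100,0,0,0,0,0,1.12],[100,0,0,0,0,0,1.26],[100,0,0,0,0,0,1.3]]'
python3 - <<'E'
from h import *
p,d=optics.camera("wrist"); cal=optics.calibration("wrist"); cv2.imwrite("pics/w1.png",p[:,:,::-1])
K,R,t=cal["camera_matrix"],cal["R"],cal["t"]
v,u=np.mgrid[:420,:560]; P=(np.linalg.inv(K)@np.stack([u.ravel(),v.ravel(),np.ones(u.size)]))*d.ravel()
W=(R.T@(P-t[:,None])).T; ok=(d.ravel()>0)&(abs(W[:,2]-108.5)<5)&(np.hypot(W[:,0]-457,W[:,1]+405)<50)
Q=W[ok][:,:2].astype(np.float32); print(ok.sum(),np.median(W[ok],0),cv2.minEnclosingCircle(Q))
c=cv2.minEnclosingCircle(Q)[0]; s=manip.read_state(); print(s["joints"].round(3),s["eef_pos"],s["eef_rot"],s["moment"])
print(tool([*c,130],0))
E
```

```text
clock: 2.3
eef_pos: [459.6, -404.1, 205.2]
eef_rot: [-3.142, 0.0, -0.134]
wrist_force: [0.2, 0.1, -0.5]
finger_gap: 93.8
finger_force: 0.0
clock: 3.3
eef_pos: [459.6, -401.9, 205.3]
eef_rot: [3.141, 0.0, -1.432]
wrist_force: [0.1, -0.5, 0.1]
finger_gap: 94.1
finger_force: 0.0
2373 [ 456.07066114 -408.90570871  109.12613701] ((455.90447998046875, -407.93377685546875), 23.313722610473633)
[-0.778  0.436  1.336 -0.     1.369  2.224] [ 459.5764003  -401.83213453  205.3165072 ] [ 3.14141187e+00  1.58888399e-04 -1.43206092e+00] [0.12069031 0.10676867 0.00026582]
(array([ 5.5,  4.5, 75.3]), np.float64(0.139), array([-0.78,  0.44,  1.34, -0.  ,  1.37,  2.22]))
```

View pics/w1.png

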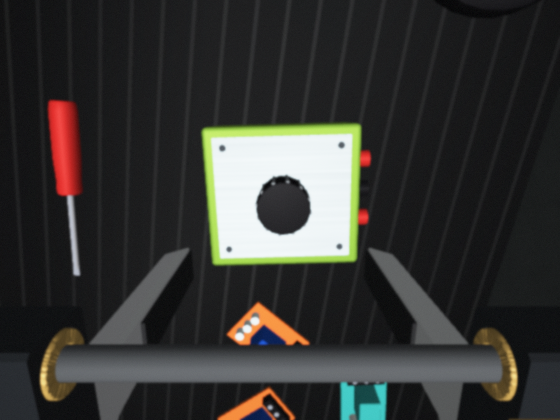

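The wrist view shows the knob at (283,205), centred on the white box top. Its measured radius is 23 mm and its top is at 109 mm, both as given. I'll descend over it and grip.

```bash
python3 -m crank '[[100,6,4.4,40,0,0,0.1],[100,6,4.4,80,0,0,0.2],[100,6,4.4,110,0,0,0.2],[100,6,4.4,128,0,0,0.2],[50,6,4.4,128,0,0,0.2],[30,6,4.4,128,0,0,0.2],[30,6,4.4,128,0,0,0.2],[30,6,4.4,128,0,0,0.2],[30,6,4.4,128,0,0,0.2],[30,6,4.4,128,0,0,0.2]]' 20
python3 -c "
from h import *
s=manip.read_state(); print(s['joints'].round(3),s['moment'].round(3))"
```

```text
clock: 4.35
eef_pos: [456.2, -408.5, 77.9]
eef_rot: [-3.141, -0.0, -1.627]
wrist_force: [0.6, 0.5, 0.1]
finger_gap: 49.4
finger_force: 0.0
[-0.79   0.562  1.459  0.     1.12   2.408] [0.073 0.103 0.008]
```

```bash
python3 -m crank '[[30,0,0,0,0,0,0],[30,0,0,0,0,0,0],[30,0,0,0,0,0,0],[30,0,0,0,0,0,-0.1],[30,0,0,0,0,0,-0.2],[30,0,0,0,0,0,-0.3],[30,0,0,0,0,0,-0.4],[30,0,0,0,0,0,-0.5],[30,0,0,0,0,0,-0.6],[30,0,0,0,0,0,-0.7]]' 20
python3 -c "
from h import *
s=manip.read_state(); print(s['joints'].round(3),s['moment'].round(3))"
python3 -m crank '[[30,0,0,0,0,0,-0.1],[30,0,0,0,0,0,-0.2],[30,0,0,0,0,0,-0.3],[30,0,0,0,0,0,-0.4],[30,0,0,0,0,0,-0.5],[30,0,0,0,0,0,-0.6],[30,0,0,0,0,0,-0.7],[30,0,0,0,0,0,-0.8],[30,0,0,0,0,0,-0.9],[30,0,0,0,0,0,-1.0]]'
python3 -c "
from h import *
s=manip.read_state(); print(s['joints'].round(3),s['moment'].round(3))"
```

```text
clock: 5.35
eef_pos: [456.6, -408.5, 77.8]
eef_rot: [-3.141, -0.001, -0.923]
wrist_force: [4.3, 0.9, 2.9]
finger_gap: 44.6
finger_force: 20.0
[-7.900e-01  5.620e-01  1.459e+00  1.000e-03  1.119e+00  1.704e+00] [ 0.16  -0.629 -0.05 ]
clock: 6.35
eef_pos: [456.7, -408.3, 77.8]
eef_rot: [3.141, -0.001, 0.077]
wrist_force: [4.6, 1.8, 2.6]
finger_gap: 44.7
finger_force: 20.0
[-7.900e-01  5.620e-01  1.459e+00  1.000e-03  1.119e+00  7.040e-01] [ 0.399 -0.713 -0.005]
```

```bash
python3 -m crank '[[30,0,0,0,0,0,-0.1],[30,0,0,0,0,0,-0.2],[30,0,0,0,0,0,-0.3],[30,0,0,0,0,0,-0.4],[30,0,0,0,0,0,-0.5],[30,0,0,0,0,0,-0.6],[30,0,0,0,0,0,-0.7],[30,0,0,0,0,0,-0.8],[30,0,0,0,0,0,-0.87]]'
M='from h import *
s=manip.read_state(); print(s["joints"][5].round(3),s["moment"].round(3),s["finger_force"])'
python3 -c "$M"
for i in 1 2 3; do python3 -m crank '[[30,0,0,0,0,0,-0.08],[30,0,0,0,0,0,-0.15]]' >/dev/null; python3 -c "$M"; done
```

```text
clock: 7.25
eef_pos: [456.7, -408.1, 77.8]
eef_rot: [3.141, -0.001, 0.947]
wrist_force: [4.1, 4.0, 4.3]
finger_gap: 44.7
finger_force: 20.0
-0.166 [ 0.569 -0.642 -0.043] 19.99997913837433
-0.315 [ 0.547 -0.62  -0.028] 20.000201761722565
-0.465 [ 0.613 -0.622 -0.066] 20.000288486480713
-0.615 [ 0.676 -0.59  -0.041] 20.000261664390564
```

```bash
M='from h import *
s=manip.read_state(); print(s["joints"][5].round(3),s["moment"].round(3),s["finger_force"].round(1))'
for i in 1 2 3 4 5 6 7 8 9 10; do python3 -m crank '[[30,0,0,0,0,0,-0.08],[30,0,0,0,0,0,-0.13]]' >/dev/null; python3 -c "$M"; done
```

```text
Traceback (most recent call last):
AttributeError: 'float' object has no attribute 'round'
Traceback (most recent call last):
AttributeError: 'float' object has no attribute 'round'
Traceback (most recent call last):
AttributeError: 'float' object has no attribute 'round'
Traceback (most recent call last):
AttributeError: 'float' object has no attribute 'round'
Traceback (most recent call last):
AttributeError: 'float' object has no attribute 'round'
Traceback (most recent call last):
AttributeError: 'float' object has no attribute 'round'
Traceback (most recent call last):
AttributeError: 'float' object has no attribute 'round'
Traceback (most recent call last):
AttributeError: 'float' object has no attribute 'round'
Traceback (most recent call last):
AttributeError: 'float' object has no attribute 'round'
Traceback (most recent call last):
AttributeError: 'float' object has no attribute 'round'
```

```bash
cat > m.py <<'E'
from h import *
s=manip.read_state(); print(s["joints"][5].round(3),"yaw",s["eef_rot"][2].round(3),s["moment"].round(3),s["wrist_force"].round(1),round(s["finger_force"],1),round(s["finger_gap"],1))
E
python3 m.py
for i in 1 2 3; do python3 -m crank '[[30,0,0,0,0,0,-0.08],[30,0,0,0,0,0,-0.13]]' >/dev/null; python3 m.py; done
```

```text
-1.914 yaw 2.695 [ 0.351 -0.166 -0.605] [ 1.8  2.8 -1.3] 20.0 44.8
-2.045 yaw 2.825 [ 0.319 -0.346 -0.621] [ 1.8  0.5 -2. ] 20.0 44.9
-2.175 yaw 2.955 [ 0.19  -0.766 -0.697] [ 3.6  2.1 -1.4] 20.0 45.0
-2.305 yaw 3.085 [ 0.125 -0.494 -0.672] [ 1.9  0.4 -1.4] 20.0 44.9
```

A steady 0.6–0.7 N m, far above the 0.1 N m detent, means the knob is against its stop with the grip slipping. I'll release, rise, and go on to the tray handle.

```bash
python3 -m crank '[[100,0,0,0,0,0,0],[100,0,0,0,0,0,0],[100,0,0,0,0,0,0],[100,0,0,0,0,0,0],[100,0,0,0,0,0,0],[100,0,0,-40,0,0,0],[100,0,0,-80,0,0,0],[100,0,0,-120,0,0,0],[100,0,0,-120,0,0,0]]'
python3 - <<'E'
from h import *
print(tool([597,109,200],0)); print(tool([420,-150,200],0)); print(tool([420,-150,200],np.pi/2))
E
```

```text
clock: 11.35
eef_pos: [457.4, -409.7, 203.5]
eef_rot: [-3.135, 0.007, 3.083]
wrist_force: [0.5, -0.2, -1.3]
finger_gap: 94.0
finger_force: 0.0
(array([-108.7,  526.1,    1. ]), np.float64(1.512), array([-0.79,  0.44,  1.34, -0.  ,  1.36, -2.3 ]))
(array([ 52.7, 257.1,   1.6]), np.float64(1.512), array([-0.79,  0.44,  1.34, -0.  ,  1.36, -2.3 ]))
(array([ 52.7, 257.1,   1.6]), np.float64(-0.059), array([-0.79,  0.44,  1.34, -0.  ,  1.36, -2.3 ]))
```

```bash
python3 -m crank '[[100,-10,48,0,0,0,0.15],[100,-20,96,0,0,0,0.3],[100,-30,144,0,0,0,0.45],[100,-40,192,0,0,0,0.6],[100,-50,240,0,0,0,0.75],[100,-60,288,0,0,0,0.9],[100,-70,336,0,0,0,1.05],[100,-80,384,0,0,0,1.2],[100,-90,432,0,0,0,1.35],[100,-100,478,0,0,0,1.5]]'
python3 - <<'E'
from h import *
p,d=optics.camera("wrist"); cal=optics.calibration("wrist"); cv2.imwrite("pics/w2.png",p[:,:,::-1])
for c in blobs(p,"red",100): print(c.mean(0)[0],rect(cal,c,75),cv2.contourArea(c))
print(tool([597,109,41],0.016))
E
```

```text
clock: 12.35
eef_pos: [578.3, 42.9, 197.0]
eef_rot: [-3.141, 0.0, 1.675]
wrist_force: [1.2, -1.0, 1.0]
finger_gap: 94.1
finger_force: 0.0
[308.54081633 139.19387755] [598.3 110.9  28.7  16.4   0.9] 627.0
(array([ 58.3,  23.3, 156. ]), np.float64(0.075), array([ 0.02,  0.38,  1.44,  0.  ,  1.33, -0.07]))
```

View pics/w2.png

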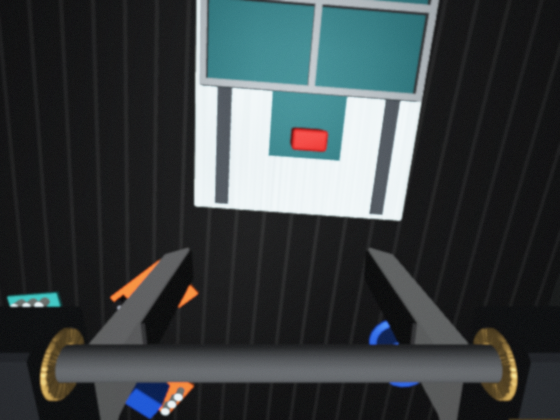

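The wrist view shows the red handle at (308,139), at world (598,110.5) and 29×16 mm as expected. I'm gripping it.

```bash
python3 -m crank '[[100,30,12,0,0,0,0.075],[100,60,24,0,0,0,0.075],[100,60,24,50,0,0,0.075],[100,60,24,100,0,0,0.075],[100,60,24,140,0,0,0.075],[100,60,24,155,0,0,0.075],[20,60,24,155,0,0,0.075],[20,60,24,155,0,0,0.075],[20,60,24,155,0,0,0.075],[20,60,24,155,0,0,0.075]]' 30
python3 -m crank '[[20,0,0,0,0,0,0],[20,0,0,0,0,0,0],[20,0,0,0,0,0,0],[20,0,0,0,0,0,0]]'
python3 m.py
```

```text
clock: 13.4
eef_pos: [596.3, 103.3, 44.2]
eef_rot: [3.139, -0.0, 1.606]
wrist_force: [-0.7, 0.3, 0.3]
finger_gap: 65.2
finger_force: 0.0
clock: 13.8
eef_pos: [596.1, 103.3, 42.7]
eef_rot: [3.14, -0.0, 1.606]
wrist_force: [33.0, 1.8, -19.2]
finger_gap: 33.3
finger_force: 17.0
0.076 yaw 1.606 [ 0.316 -5.703 -0.031] [ 33.    1.8 -19.2] 17.0 33.3
```

```bash
python3 -m crank '[[20,0,0,0,0,0,0],[20,0,0,0,0,0,0],[20,0,0,0,0,0,0]]'
python3 m.py
```

```text
clock: 14.1
eef_pos: [598.0, 103.3, 42.6]
eef_rot: [3.135, -0.0, 1.606]
wrist_force: [24.5, 2.1, -14.5]
finger_gap: 30.1
finger_force: 30.0
0.076 yaw 1.606 [ 2.360e-01 -3.376e+00 -1.000e-03] [ 24.5   2.1 -14.5] 30.0 30.1
```

```bash
python3 -m crank '[[20,0,2,0,0,0,0],[20,-5,3,0,0,0,0],[20,-15,3,0,0,0,0],[20,-30,2.5,0,0,0,0],[20,-45,2,0,0,0,0],[20,-45,2,0,0,0,0]]'
python3 m.py
```

```text
clock: 14.7
eef_pos: [599.6, 55.9, 42.4]
eef_rot: [3.14, 0.001, 1.605]
wrist_force: [5.3, -1.8, -2.6]
finger_gap: 29.5
finger_force: 30.0
-0.001 yaw 1.605 [-0.225 -0.901 -0.01 ] [ 5.3 -1.8 -2.6] 30.0 29.5
```

```bash
python3 -m crank '[[20,-8,0,0,0,0,0],[20,-16,0,0,0,0,0],[20,-24,-0.5,0,0,0,0],[20,-30,-0.5,0,0,0,0],[20,-30,-0.5,0,0,0,0]]';python3 m.py
python3 -m crank '[[20,-4,0,0,0,0,0],[20,-8,0,0,0,0,0],[20,-8,0,0,0,0,0]]'; python3 m.py
```

```text
clock: 15.2
eef_pos: [600.4, 30.2, 42.6]
eef_rot: [3.139, -0.004, 1.606]
wrist_force: [8.9, 20.6, -4.2]
finger_gap: 29.8
finger_force: 30.0
-0.051 yaw 1.606 [ 3.619 -1.372  0.14 ] [ 8.9 20.6 -4.2] 30.0 29.8
clock: 15.5
eef_pos: [600.6, 23.7, 42.5]
eef_rot: [3.139, -0.006, 1.607]
wrist_force: [7.9, 31.1, -5.0]
finger_gap: 29.5
finger_force: 30.0
-0.064 yaw 1.607 [ 5.388 -1.505  0.055] [ 7.9 31.1 -5. ] 30.0 29.5
```

The 20–31 N reaction shows the tray is on its loading stop. I'll release, rise, and look.

```bash
python3 -m crank '[[20,6,0,0,0,0,0],[70,6,0,0,0,0,0],[70,6,0,0,0,0,0],[70,6,0,0,0,0,0],[70,6,0,0,0,0,0],[70,6,0,-40,0,0,0],[70,6,0,-85,0,0,0],[100,-20,0,-130,0,0,0],[100,-60,0,-155,0,0,0],[100,-90,0,-155,0,0,0]]'
python3 - <<'E'
from h import *
p,d=optics.camera("top"); cal=optics.calibration("top")
for c in blobs(p,"turq",100): 
  print("turq",c.mean(0)[0],rect(cal,c,30))
for c in blobs(p,"blue",50): print("blue",c.mean(0)[0],rect(cal,c,39))
cv2.imwrite("pics/crop3.png",cv2.resize(p[120:320,90:470,::-1],None,fx=2.1,fy=2.1))
print(manip.read_state()["eef_pos"])
p,d=optics.camera("side"); cal=optics.calibration("side")
for c in blobs(p,"orange",20): print("side or",c.mean(0)[0],rect(cal,c,5))
E
```

```text
clock: 16.5
eef_pos: [604.3, -71.7, 202.2]
eef_rot: [3.135, 0.002, 1.606]
wrist_force: [-0.8, -0.5, -0.8]
finger_gap: 86.4
finger_force: 0.0
turq [193.         208.01886792] [5.480e+02 1.948e+02 8.670e+01 5.870e+01 5.000e-01]
turq [220.13333333 206.82857143] [5.499e+02 1.231e+02 8.620e+01 5.880e+01 1.000e-01]
turq [245.45882353 187.64705882] [ 6.003e+02  5.500e+01  6.520e+01  5.640e+01 -3.000e-01]
turq [192.20952381 171.7047619 ] [646.  197.2  87.3  61.5   0.8]
turq [219.27884615 170.50961538] [6.488e+02 1.248e+02 8.580e+01 6.160e+01 4.000e-01]
blue [347.21621622 243.86486486] [ 447.5 -211.5   37.5   25.6  -33.5]
blue [537.34313725 196.41176471] [ 569.2 -722.9  103.9   80.9   89.4]
blue [ 23.80155642 204.51750973] [547.8 652.7 189.8 101.6 -31.4]
[603.53053593 -75.27387071 199.6688757 ]
side or [290.68045113 302.97744361] [ 444.6 -216.    86.5   61.3  -33.9]
side or [268.73282443 267.53435115] [444.  -94.2  86.6  61.   43.1]
side or [326.51851852 117.46296296] [928.3 480.9 115.7  15.7   5.8]
```

View pics/crop3.png

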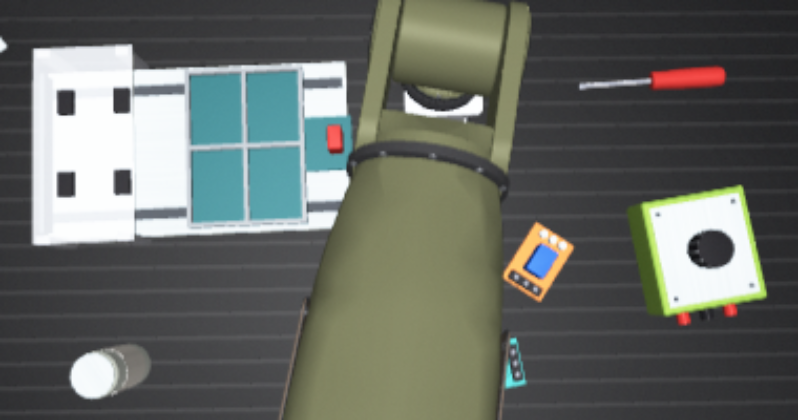

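Crop: the tray is fully out, with its bays at about (548/650, 195/124). The arm covers module A, but the side view shows it unmoved at (444,-94). I'm moving above module A for a close look.

```bash
python3 -c "
from h import *
print(tool([446,-92,150],np.radians(133.5)))
print(tool([446,-213,150],np.radians(90-33.6)))"
```

```text
(array([ -13.9, -157.6,   48. ]), np.float64(0.844), array([-0.18,  0.43,  1.36, -0.  ,  1.35, -0.21]))
(array([-134.9, -161.5,   48.1]), np.float64(-0.952), array([-0.18,  0.43,  1.36, -0.  ,  1.35, -0.21]))
```

```bash
python3 -m crank '[[85,-4,-45,10,0,0,0.14],[85,-8,-90,20,0,0,0.28],[85,-12,-135,30,0,0,0.42],[85,-14,-157,40,0,0,0.56],[85,-14,-157,45,0,0,0.7],[85,-14,-157,48,0,0,0.844],[85,-14,-157,48,0,0,0.844],[85,-14,-157,48,0,0,0.844]]'
cat > mod.py <<'E'
from h import *
import sys
p,d=optics.camera("wrist"); cal=optics.calibration("wrist"); cv2.imwrite(sys.argv[1],p[:,:,::-1])
z0=float(sys.argv[2]) if len(sys.argv)>2 else 0
for col,z in (("orange",5),("blue",39)):
    for c in blobs(p,col,300): print(col,c.mean(0)[0].round(),rect(cal,c,z0+z))
print(manip.read_state()["eef_pos"],manip.read_state()["eef_rot"])
E
python3 mod.py pics/w4.png
```

```text
clock: 17.4
eef_pos: [446.6, -88.8, 149.4]
eef_rot: [-3.141, 0.0, 0.767]
wrist_force: [0.2, 0.6, 0.5]
finger_gap: 80.1
finger_force: 0.0
orange [338. 288.] [ 422.4 -199.7   61.7   30.1   55.3]
blue [543.   9.] [ 689.6 -121.9   29.3   15.1  -46.1]
[446.72318397 -88.86712527 149.44665008] [-3.14137326e+00  7.11927921e-05  7.66762287e-01]
```

View pics/w4.png

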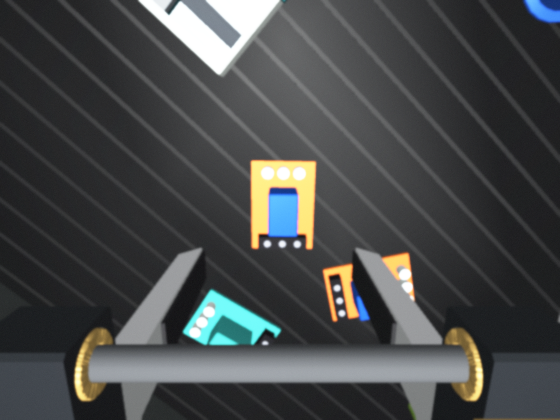

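Module A's orange board spans (251,161) to (316,248), centre about (283,204), and is aligned with the fingers. My mask missed it, so I'll use the corners.

```bash
python3 - <<'E'
from h import *
cal=optics.calibration("wrist"); p=cv2.imread("pics/w4.png")
h=cv2.cvtColor(p,cv2.COLOR_BGR2HSV); print(h[200,258],h[215,283],h[192,283],h[300,345])
P=[ray(cal,q,5)[:2] for q in ((251,161),(316,161),(315,248),(250,248))]
print(np.round(P,1),np.mean(P,0),np.degrees(np.arctan2(*(P[0]-P[3])[::-1])))
c=np.mean(P,0); print(tool([*c,12],np.radians(133.5)))
E
```

```text
[ 26 123 255] [103 171 255] [111 216 144] [ 12 172 241]
[[ 456.7  -43.3]
 [ 497.9  -86.1]
 [ 437.8 -145.8]
 [ 393.8 -100.1]] [446.5509019  -93.83698907] 42.03681888804606
(array([ -3.6,   3.5, 137.4]), np.float64(0.008), array([-0.28,  0.15,  1.84,  0.  ,  1.15,  0.53]))
```

```bash
sed -i 's/(8,150,120),(22/(8,100,120),(32/; s/(105,130,90)/(99,130,90)/' h.py
python3 -m crank '[[60,-3.5,3.5,20,0,0,0],[60,-3.5,3.5,60,0,0,0],[60,-3.5,3.5,100,0,0,0],[60,-3.5,3.5,125,0,0,0],[60,-3.5,3.5,137,0,0,0],[60,-3.5,3.5,137,0,0,0],[20,-3.5,3.5,137,0,0,0],[20,-3.5,3.5,137,0,0,0],[20,-3.5,3.5,137,0,0,0],[20,-3.5,3.5,137,0,0,0]]' 20
python3 -m crank '[[20,0,0,0,0,0,0],[20,0,0,0,0,0,0],[20,0,0,0,0,0,0],[20,0,0,0,0,0,0],[20,0,0,0,0,0,0]]'; python3 m.py
```

```text
clock: 18.45
eef_pos: [447.0, -94.2, 13.1]
eef_rot: [3.141, -0.001, 0.763]
wrist_force: [0.0, -0.3, -0.5]
finger_gap: 27.9
finger_force: 0.0
clock: 18.95
eef_pos: [446.9, -94.2, 13.0]
eef_rot: [3.141, -0.0, 0.762]
wrist_force: [-1.5, 0.7, 7.3]
finger_gap: 25.7
finger_force: 20.0
0.52 yaw 0.762 [ 0.111  0.463 -0.118] [-1.5  0.7  7.3] 20.0 25.7
```

```bash
python3 -m crank '[[20,0,0,-20,0,0,0],[20,0,0,-60,0,0,0],[20,0,0,-100,0,0,0],[20,0,0,-130,0,0,0],[20,0,0,-130,0,0,0]]'; python3 m.py
python3 -c "
from h import *
print(tool([649,125,140],np.radians(91)))"
```

```text
clock: 19.45
eef_pos: [448.1, -94.5, 146.2]
eef_rot: [3.136, -0.003, 0.762]
wrist_force: [0.6, 0.4, -1.8]
finger_gap: 25.7
finger_force: 20.0
0.52 yaw 0.762 [-0.049  0.106  0.037] [ 0.6  0.4 -1.8] 20.0 25.7
(array([296.9, -20. ,   7. ]), np.float64(0.745), array([-0.29,  0.15,  1.85,  0.  ,  1.13,  0.52]))
```

```bash
python3 -m crank '[[20,35,-3,0,0,0,0.1],[20,70,-6,0,0,0,0.2],[20,110,-8,0,0,0,0.3],[20,150,-10,0,0,0,0.4],[20,190,-13,0,0,0,0.5],[20,230,-16,0,0,0,0.6],[20,265,-18,0,0,0,0.7],[20,290,-20,0,0,0,0.745],[20,297,-20,0,0,0,0.745],[20,297,-20,0,0,0,0.745]]'; python3 m.py
python3 - <<'E'
from h import *
p,d=optics.camera("wrist"); cal=optics.calibration("wrist"); cv2.imwrite("pics/w5.png",p[:,:,::-1]); print(manip.read_state()["eef_pos"])
print(tool([649,125,43],np.radians(91)))
E
```

```text
clock: 20.45
eef_pos: [647.2, 125.8, 140.8]
eef_rot: [3.141, 0.002, 0.019]
wrist_force: [-0.9, 0.2, -2.0]
finger_gap: 25.8
finger_force: 20.0
1.688 yaw 0.019 [-0.012  0.144 -0.02 ] [-0.9  0.2 -2. ] 20.0 25.8
[646.96003328 125.07238177 141.24903669]
(array([ 2.2,  0.1, 98.2]), np.float64(0.001), array([ 0.14,  0.6 ,  1.25, -0.  ,  1.3 ,  1.69]))
```

View pics/w5.png

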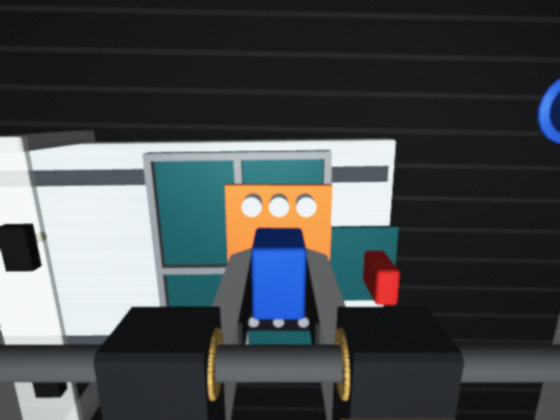

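The module is held level above the far handle-side bay. The bay's walls show at column 238 (middle), column 328 (handle side), row 156 (far side) and row 270 (centre). I'll check the bay centre from these.

```bash
python3 - <<'E'
from h import *
cal=optics.calibration("wrist")
for q in ((151,156),(238,156),(327,155),(195,156),(283,155),(195,270),(161,270),(238,175),(329,175)): print(q,ray(cal,q,38).round(1))
p=cv2.imread("pics/w5.png"); g=p[:,:,1].astype(int)
print(g[170,225:255],g[170,318:340]); print(g[145:170,285],g[260:282,200])
E
```

```text
(151, 156) [692.1 227.7  38. ]
(238, 156) [693.3 158.6  38. ]
(327, 155) [695.3  88.   38. ]
(195, 156) [692.7 192.7  38. ]
(283, 155) [694.7 122.9  38. ]
(195, 270) [594.4 197.2  38. ]
(161, 270) [593.9 226.7  38. ]
(238, 175) [678.1 158.8  38. ]
(329, 175) [679.4  85.5  38. ]
[126 127 127 128 127 126 126 133 147 173 184 189 187 189 185 173 143 117
 121 126 126 129 127 129 129 128 130 127 128 130] [125 125 123 119 111 119 151 176 187 187 186 182 174 148 112  91  89  88
  87  89  89  87]
[243 244 245 244 233 184 142 164 187 194 193 194 192 185 165 144 134 132
 133 131 130 130 129 131 129] [100  98  98  91  75  63  72 106 143 159 164 163 164 153 125 104  98  96
  98  95  97  96]
```

```bash
python3 - <<'E'
from h import *
cal=optics.calibration("wrist"); ct=optics.calibration("top")
for q in ((226,185),(331,185)): print(ray(cal,q,133).round(1))
p,_=optics.camera("top")
cv2.imwrite("pics/crop6.png",cv2.resize(p[140:250,140:280,::-1],None,fx=5,fy=5))
c=[c for c in blobs(p,"red",15) if c.mean()<300]
for k in c: print(k.mean(0)[0],rect(ct,k,75))
E
```

```text
[688.1 154.8 133. ]
[689.1  98.2 133. ]
[416.6    156.6875] [ 670.5 -393.8   92.1   23.1  -85.7]
```

```bash
python3 -m crank '[[20,-1,1.8,20,0,0,0],[20,-1,1.8,45,0,0,0],[20,-1,1.8,65,0,0,0],[20,-1,1.8,78,0,0,0],[20,-1,1.8,84,0,0,0],[20,-1,1.8,88,0,0,0],[20,-1,1.8,91,0,0,0],[20,-1,1.8,94,0,0,0],[20,-1,1.8,96,0,0,0],[20,-1,1.8,96,0,0,0]]'; python3 m.py
```

```text
clock: 21.55
eef_pos: [646.6, 123.7, 46.4]
eef_rot: [3.142, -0.0, 0.017]
wrist_force: [-0.2, 0.4, -1.5]
finger_gap: 25.8
finger_force: 20.0
1.687 yaw 0.017 [ 0.037  0.122 -0.037] [-0.2  0.4 -1.5] 20.0 25.8
```

Underside at about 33 mm with no contact, so it is inside the walls (top 38 mm). I'll set it down and release.

```bash
python3 -m crank '[[20,0,0,2,0,0,0],[20,0,0,3,0,0,0],[45,0,0,3,0,0,0],[45,0,0,3,0,0,0],[45,0,0,3,0,0,0],[45,0,0,3,0,0,0],[45,0,0,-20,0,0,0],[45,0,0,-60,0,0,0],[50,0,0,-105,0,0,0],[50,0,0,-105,0,0,0]]'; python3 m.py
python3 -c "
from h import *
print(tool([446,-213,150],np.radians(90-33.7)))"
```

```text
clock: 22.55
eef_pos: [649.0, 124.0, 158.6]
eef_rot: [-3.14, -0.01, 0.017]
wrist_force: [-0.1, -1.1, -0.2]
finger_gap: 46.9
finger_force: 0.0
1.687 yaw 0.017 [-0.043  0.085 -0.011] [-0.1 -1.1 -0.2] 0.0 46.9
(array([-208.9,  333.4,    6. ]), np.float64(0.606), array([ 0.13,  0.58,  1.23, -0.  ,  1.32,  1.69]))
```

```bash
python3 -m crank '[[85,-23,37,0,0,0,0.08],[85,-46,74,0,0,0,0.16],[85,-69,110,0,0,0,0.24],[85,-92,147,0,0,0,0.32],[85,-115,184,0,0,0,0.4],[85,-138,221,0,0,0,0.5],[85,-162,258,0,0,0,0.6],[85,-185,296,0,0,0,0.606],[85,-209,333,0,0,0,0.606],[85,-209,333,0,0,0,0.606]]'
python3 mod.py pics/w7.png
```

```text
clock: 23.55
eef_pos: [441.3, -216.2, 151.5]
eef_rot: [3.141, -0.0, -0.593]
wrist_force: [0.1, 0.6, -0.7]
finger_gap: 80.0
finger_force: 0.0
orange [476. 373.] [ 162.7 -285.5   73.5   15.7  -28.5]
orange [ 81. 373.] [404.2  71.4  74.3  15.6 -38.7]
orange [275. 194.] [ 447.2 -213.5   85.1   60.   -33.9]
blue [275. 205.] [ 447.7 -214.2   38.6   24.2  -34. ]
[ 442.49811989 -214.49056951  151.50163003] [ 3.14158474e+00 -3.83020911e-04 -5.92212495e-01]
```

View pics/w7.png

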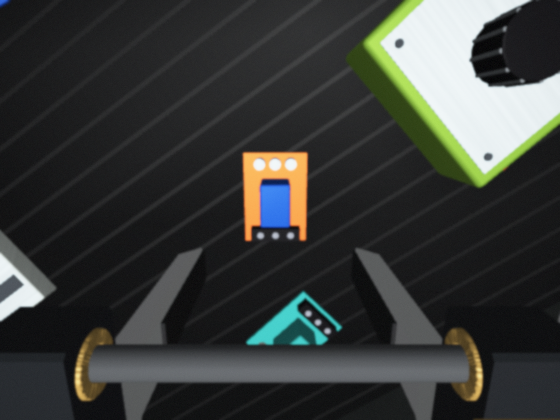

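Module B's orange board is at pixel (275,194), world (447,-214), 85×60 mm and aligned. I'm grasping it.

```bash
python3 -m crank '[[60,3.8,-3.4,20,0,0,0],[60,3.8,-3.4,60,0,0,0],[60,3.8,-3.4,100,0,0,0],[60,3.8,-3.4,125,0,0,0],[60,3.8,-3.4,138,0,0,0],[60,3.8,-3.4,138,0,0,0],[20,3.8,-3.4,138,0,0,0],[20,3.8,-3.4,138,0,0,0],[20,3.8,-3.4,138,0,0,0],[20,3.8,-3.4,138,0,0,0]]' 20
python3 -m crank '[[20,0,0,0,0,0,0],[20,0,0,0,0,0,0],[20,0,0,0,0,0,0],[20,0,0,0,0,0,0],[20,0,0,-20,0,0,0],[20,0,0,-60,0,0,0],[20,0,0,-100,0,0,0],[20,0,0,-130,0,0,0],[20,0,0,-130,0,0,0]]'; python3 m.py
python3 -c "
from h import *
print(tool([547,122,142],np.radians(91)))"
```

```text
clock: 24.6
eef_pos: [448.8, -212.5, 14.2]
eef_rot: [3.141, -0.001, -0.589]
wrist_force: [-0.4, -0.8, 2.2]
finger_gap: 28.0
finger_force: 0.8
clock: 25.5
eef_pos: [449.9, -212.9, 147.4]
eef_rot: [-3.141, -0.007, -0.589]
wrist_force: [0.2, -0.4, -1.3]
finger_gap: 25.8
finger_force: 20.0
1.644 yaw -0.589 [ 0.057  0.154 -0.023] [ 0.2 -0.4 -1.3] 20.0 25.8
(array([-105.2, -332.5,    4.9]), np.float64(-0.606), array([-0.52,  0.24,  1.74,  0.  ,  1.16,  1.64]))
```

```bash
python3 -m crank '[[20,-11,-36,0,0,0,-0.07],[20,-23,-73,0,0,0,-0.14],[20,-35,-110,0,0,0,-0.22],[20,-46,-147,0,0,0,-0.3],[20,-58,-184,0,0,0,-0.38],[20,-70,-221,0,0,0,-0.46],[20,-81,-258,0,0,0,-0.54],[20,-93,-296,0,0,0,-0.606],[20,-105,-332,0,0,0,-0.606],[20,-105,-332,0,0,0,-0.606]]'; python3 m.py
python3 - <<'E'
from h import *
p,d=optics.camera("wrist"); cv2.imwrite("pics/w8.png",p[:,:,::-1])
cal=optics.calibration("wrist"); np.savez("c8.npz",**cal)
for c in blobs(p,"orange",300): print(c.mean(0)[0],cv2.boundingRect(c))
print(tool([547,122,46],np.radians(91)),manip.read_state()["eef_pos"])
E
```

```text
clock: 26.5
eef_pos: [545.4, 125.8, 141.9]
eef_rot: [-3.141, 0.002, 0.021]
wrist_force: [0.1, -0.2, -1.7]
finger_gap: 25.9
finger_force: 20.0
1.71 yaw 0.021 [-0.044  0.134 -0.003] [ 0.1 -0.2 -1.7] 20.0 25.9
[278.26631854 217.48302872] (225, 184, 107, 76)
[283.97382199  80.63874346] (245, 23, 80, 118)
(array([ 2.2,  1.8, 95.9]), np.float64(0.003), array([0.16, 0.38, 1.57, 0.  , 1.2 , 1.71])) [544.94019318 123.79075537 141.90074405]
```

View pics/w8.png

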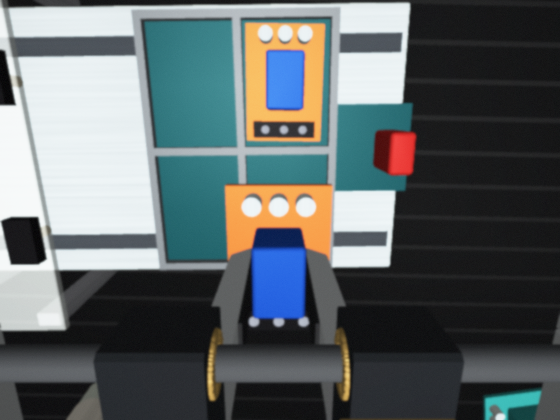

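Module A lies flat in the far bay at (284,81). Module B is held above the near handle-side bay, whose walls are at columns 242 and 333, row 151. I'll cast those rays to fine-tune.

```bash
python3 - <<'E'
from h import *
cal=np.load("c8.npz")
for q in ((242,168),(333,168),(287,151),(287,154),(200,265)): print(q,ray(cal,q,38).round(1))
print(ray(cal,(225,184),134),ray(cal,(331,184),134),manip.read_state()["eef_pos"])
E
```

```text
(242, 168) [581.6 154.4  38. ]
(333, 168) [583.   81.3  38. ]
(287, 151) [595.8 118.6  38. ]
(287, 154) [593.4 118.6  38. ]
(200, 265) [496.7 191.5  38. ]
[586.63157311 154.08688272 134.        ] [587.71099747  97.07262975 134.        ] [544.94019318 123.79075537 141.90074405]
```

The arm was still settling during that picture, so I'm repeating the measurement now it is at rest.

```bash
python3 - <<'E'
from h import *
p,d=optics.camera("wrist"); p,d=optics.camera("wrist"); cal=optics.calibration("wrist")
s=manip.read_state(); print(s["eef_pos"],s["eef_rot"])
g=p[:,:,0].astype(float); r=g[166:171].mean(0); 
def cen(a,lo): 
    w=np.clip(a-(a.min()+a.max())/2,0,None); return lo+(w*np.arange(len(w))).sum()/w.sum()
u1,u2=cen(r[230:255],230),cen(r[322:337],322); v=cen(g[143:160,260:315].mean(1),143)
print(u1,u2,v,r[230:255].astype(int),r[318:340].astype(int)); 
for q in ((u1,168),(u2,168),(287,v)): print(ray(cal,q,38).round(1))
for c in blobs(p,"orange",300):
    x,y,w,h=cv2.boundingRect(c); z=134 if y>150 else 35
    print(ray(cal,(x,y),z).round(1),ray(cal,(x+w,y),z).round(1), ray(cal,(x+w/2,y+h/2),z).round(1))
E
```

```text
[544.90418818 121.77435626 142.42313948] [3.14120057e+00 1.70685530e-03 1.74742521e-02]
237.44461305007587 327.28038325769035 149.3454004896817 [ 55  56  66  98 142 171 180 182 182 179 170 138  90  61  57  57  56  57
  56  56  56  56  57  57  56] [ 53  53  53  54  66 102 145 171 178 178 178 174 161 128  83  56  52  51
  51  50  50  50]
[581.6 156.   38. ]
[582.7  83.7  38. ]
[597.  116.5  38. ]
[586.6 152.  134. ] [587.5  93.8 134. ] [565.6 122.5 134. ]
[688.2 152.9  35. ] [689.2  94.3  35. ] [647.8 122.9  35. ]
```

```bash
python3 -m crank '[[20,3,2.8,20,0,0,0],[20,3,2.8,45,0,0,0],[20,3,2.8,65,0,0,0],[20,3,2.8,78,0,0,0],[20,3,2.8,84,0,0,0],[20,3,2.8,88,0,0,0],[20,3,2.8,91,0,0,0],[20,3,2.8,94,0,0,0],[20,3,2.8,96,0,0,0],[20,3,2.8,96,0,0,0]]'; python3 m.py
```

```text
clock: 27.65
eef_pos: [548.5, 119.5, 47.4]
eef_rot: [3.142, 0.0, 0.017]
wrist_force: [0.2, 0.4, -1.1]
finger_gap: 25.7
finger_force: 20.0
1.703 yaw 0.017 [-0.033  0.138 -0.004] [ 0.2  0.4 -1.1] 20.0 25.7
```

```bash
python3 -m crank '[[20,0,0,2,0,0,0],[20,0,0,3.5,0,0,0],[20,0,0,3.5,0,0,0],[45,0,0,3.5,0,0,0],[45,0,0,3.5,0,0,0],[45,0,0,3.5,0,0,0],[45,0,0,-20,0,0,0],[45,0,0,-65,0,0,0],[50,0,0,-110,0,0,0],[50,-60,0,-140,0,0,0]]'
python3 -m crank '[[60,-40,0,0,0,0,0],[60,-80,0,0,0,0,0],[60,-120,0,0,0,0,0],[60,-120,0,0,0,0,0]]'; python3 m.py
python3 - <<'E'
from h import *
p,d=optics.camera("top"); cal=optics.calibration("top")
cv2.imwrite("pics/crop9.png",cv2.resize(p[120:320,90:470,::-1],None,fx=2.1,fy=2.1))
for c in blobs(p,"orange",60): print("or",c.mean(0)[0],rect(cal,c,35))
for c in blobs(p,"turq",60): print("t",rect(cal,c,30))
for c in blobs(p,"red",15): print("r",rect(cal,c,75))
s,_=optics.camera("side"); cv2.imwrite("pics/s9.png",s[:,:,::-1]); cal=optics.calibration("side")
for c in blobs(s,"orange",20): print("side",c.mean(0)[0],rect(cal,c,35))
E
```

```text
clock: 28.65
eef_pos: [506.8, 118.8, 183.6]
eef_rot: [-3.141, -0.006, 0.017]
wrist_force: [0.0, 1.1, 0.9]
finger_gap: 46.9
finger_force: 0.0
clock: 29.05
eef_pos: [380.7, 116.6, 180.0]
eef_rot: [-3.142, -0.0, 0.018]
wrist_force: [1.2, -0.1, 0.9]
finger_gap: 56.4
finger_force: 0.0
1.758 yaw 0.018 [-0.004  0.124  0.005] [ 1.2 -0.1  0.9] 0.0 56.4
or [220.39534884 204.51937984] [5.505e+02 1.211e+02 8.330e+01 5.580e+01 1.000e-01]
or [218.86163522 169.28930818] [6.479e+02 1.268e+02 8.490e+01 5.640e+01 1.000e-01]
t [ 316.7 -143.8   81.8   57.8  -79.6]
t [5.480e+02 1.948e+02 8.670e+01 5.870e+01 5.000e-01]
t [600.2  53.5  66.   57.2   3.1]
t [646.5 197.7  87.1  61.2   2.2]
r [ 671.1 -394.4   89.6   23.9   89.5]
r [ 648.5 -682.   102.2   76.6  -76.7]
side [268.59130435 192.33913043] [546.9 120.7  87.8  60.4   1.2]
side [302.61363636 182.85227273] [ 6.444e+02  1.244e+02  8.710e+01  5.990e+01 -4.000e-01]
side [231.04666667  82.1       ] [734.9 946.5 465.2 203.8  69.4]
side [220.25        32.72794118] [ 914.5 1593.3  771.6  164.6   77.2]
```

View pics/crop9.png

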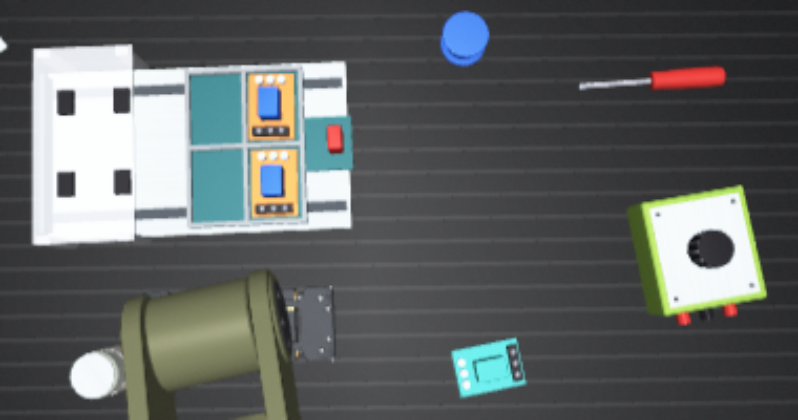

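Crop: both modules lie flat in the handle-side bays (crop (268,100) and (272,182)). No other orange board is on the bench, and spool, can and screwdriver are in place. Next is the handle at about (598,44).

```bash
python3 -m crank '[[90,30,10,0,0,0,-0.14],[90,60,20,0,0,0,-0.28],[90,90,32,0,0,0,-0.42],[90,120,44,0,0,0,-0.56],[90,150,56,0,0,0,-0.7],[90,175,66,0,0,0,-0.84],[90,200,77,0,0,0,-0.98],[90,217,77,0,0,0,-1.12],[90,217,77,0,0,0,-1.26],[90,217,77,0,0,0,-1.4]]'
python3 -m crank '[[90,0,0,0,0,0,-0.1],[90,0,0,0,0,0,-0.187],[90,0,0,0,0,0,-0.187],[90,0,0,0,0,0,-0.187]]'; 
python3 - <<'E'
from h import *
p,d=optics.camera("wrist"); p,d=optics.camera("wrist"); cal=optics.calibration("wrist")
for c in blobs(p,"red",100): print(c.mean(0)[0],rect(cal,c,75)); x=rect(cal,c,75)
print(tool([x[0],x[1],42],0.016),manip.read_state()["eef_pos"])
E
```

```text
clock: 30.15
eef_pos: [603.3, 42.9, 178.5]
eef_rot: [-3.141, 0.0, 1.423]
wrist_force: [-0.2, -0.8, -0.3]
finger_gap: 84.3
finger_force: 0.0
clock: 30.55
eef_pos: [602.7, 43.2, 179.3]
eef_rot: [-3.141, 0.0, 1.601]
wrist_force: [-0.7, 0.1, -0.4]
finger_gap: 84.7
finger_force: 0.0
[275.3125     211.46428571] [598.9  45.8  26.9  24.1   1.7]
(array([  2.6,  -3.4, 137.5]), np.float64(0.015), array([ 0.01,  0.44,  1.39,  0.  ,  1.31, -0.02])) [602.41401927  43.30023528 179.52080029]
```

```bash
python3 -m crank '[[70,1,-3.4,45,0,0,0.015],[70,1,-3.4,90,0,0,0.015],[70,1,-3.4,125,0,0,0.015],[70,1,-3.4,137,0,0,0.015],[20,1,-3.4,137,0,0,0.015],[20,1,-3.4,137,0,0,0.015],[20,1,-3.4,137,0,0,0.015],[20,1,-3.4,137,0,0,0.015],[20,1,-3.4,137,0,0,0.015],[20,1,-3.4,137,0,0,0.015]]' 30
python3 -m crank '[[20,0,0,0,0,0,0],[20,0,0,0,0,0,0],[20,0,0,0,0,0,0]]'; python3 m.py
```

```text
clock: 31.65
eef_pos: [600.0, 44.3, 44.0]
eef_rot: [3.138, 0.0, 1.59]
wrist_force: [8.0, -0.7, 1.0]
finger_gap: 29.8
finger_force: 30.0
clock: 31.95
eef_pos: [600.0, 44.3, 44.0]
eef_rot: [3.138, 0.0, 1.59]
wrist_force: [7.4, 0.8, 0.2]
finger_gap: 29.9
finger_force: 30.0
-0.006 yaw 1.59 [ 0.025 -0.736  0.219] [7.4 0.8 0.2] 30.0 29.9
```

```bash
python3 -m crank '[[20,4,1,0,0,0,0],[20,12,1,0,0,0,0],[20,22,1,0,0,0,0],[20,32,1,0,0,0,0],[20,42,1,0,0,0,0],[20,52,1,0,0,0,0],[20,62,1,0,0,0,0],[20,72,1,0,0,0,0],[20,79,1,0,0,0,0],[20,82,1,0,0,0,0]]'
python3 m.py
python3 -m crank '[[20,4,0,0,0,0,0],[20,12,0,0,0,0,0],[20,22,0,0,0,0,0],[20,32,0,0,0,0,0],[20,42,0,0,0,0,0],[20,52,0,0,0,0,0],[20,62,0,0,0,0,0],[20,70,0,0,0,0,0],[20,76,0,0,0,0,0],[20,79,0,0,0,0,0]]'; python3 m.py
```

```text
clock: 32.95
eef_pos: [597.4, 126.9, 43.9]
eef_rot: [-3.14, 0.0, 1.59]
wrist_force: [-13.2, -3.4, 12.6]
finger_gap: 29.8
finger_force: 30.0
0.13 yaw 1.59 [-0.548  1.851  0.193] [-13.2  -3.4  12.6] 30.0 29.8
clock: 33.95
eef_pos: [594.8, 206.0, 43.8]
eef_rot: [-3.137, 0.001, 1.59]
wrist_force: [-20.5, -3.3, 16.0]
finger_gap: 29.8
finger_force: 30.0
0.255 yaw 1.59 [-0.537  3.262  0.267] [-20.5  -3.3  16. ] 30.0 29.8
```

```bash
python3 -m crank '[[20,3,-1,0,0,0,0],[20,6,-2,0,0,0,0],[20,8,-2,0,0,0,0],[20,10,-2,0,0,0,0],[20,12,-2,0,0,0,0],[20,12,-2,0,0,0,0]]';python3 m.py
```

```text
clock: 34.55
eef_pos: [594.5, 213.5, 43.7]
eef_rot: [-3.14, 0.006, 1.589]
wrist_force: [-5.5, -27.9, 12.3]
finger_gap: 30.0
finger_force: 29.9
0.274 yaw 1.589 [-4.797  1.195  0.19 ] [ -5.5 -27.9  12.3] 29.9 30.0
```

Travel was 169 mm ending on a firm stop, so the tray is home. Releasing and moving back over the knob.

```bash
python3 -m crank '[[20,-3,0,0,0,0,0],[60,-3,0,0,0,0,0],[60,-3,0,0,0,0,0],[60,-3,0,0,0,0,0],[60,-3,0,-30,0,0,0],[60,-3,0,-75,0,0,0],[60,-20,0,-120,0,0,0],[60,-60,0,-155,0,0,0],[60,-100,0,-155,0,0,0],[60,-100,0,-155,0,0,0]]'; python3 m.py
python3 - <<'E'
from h import *
p,d=optics.camera("wrist"); p,d=optics.camera("wrist"); cv2.imwrite("pics/w10.png",p[:,:,::-1])
print(tool([456,-408.5,200],0.49),manip.read_state()["eef_pos"],manip.read_state()["joints"])
E
```

```text
clock: 35.55
eef_pos: [596.9, 113.6, 199.3]
eef_rot: [3.139, 0.0, 1.586]
wrist_force: [1.0, 0.4, -0.8]
finger_gap: 56.3
finger_force: 0.0
0.113 yaw 1.586 [-0.066  0.066 -0.044] [ 1.   0.4 -0.8] 0.0 56.3
(array([-522.9, -149.4,   -2.2]), np.float64(-0.473), array([0.13, 0.43, 1.36, 0.  , 1.35, 0.12])) [596.31855417 116.88817813 197.83679381] [1.33224679e-01 4.34909736e-01 1.35557490e+00 1.62225893e-04
 1.35110128e+00 1.15887975e-01]
```

View pics/w10.png

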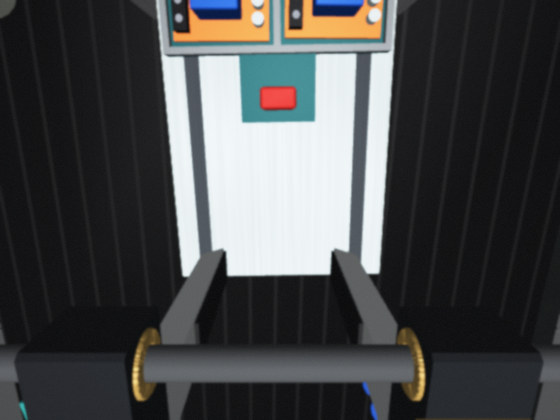

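Wrist view: the tray is home, with the handle at (278,97) and both modules seated under the hood's edge. Moving to the knob.

```bash
python3 -m crank '[[100,-47,-13,0,0,0,0],[100,-94,-27,0,0,0,0],[100,-141,-40,0,0,0,0],[100,-188,-54,0,0,0,0],[100,-235,-67,0,0,0,0],[100,-282,-80,0,0,0,0],[100,-329,-94,0,0,0,0],[100,-376,-107,0,0,0,0],[100,-423,-121,0,0,0,0],[100,-470,-134,0,0,0,0]]' >/dev/null
python3 -m crank '[[100,-30,-9,0,0,0,0],[100,-53,-15,0,0,0,0],[100,-53,-15,0,0,0,0],[100,-53,-15,0,0,0,0],[100,-53,-15,0,0,0,0]]'
python3 -c "
from h import *
print(tool([456.3,-408.5,78],0.0),manip.read_state()['eef_rot'])"
```

```text
clock: 37.15
eef_pos: [457.9, -407.0, 197.6]
eef_rot: [-3.141, -0.001, 1.591]
wrist_force: [-0.4, -0.2, 0.6]
finger_gap: 93.9
finger_force: 0.0
(array([ -1.5,  -1.6, 119.6]), np.float64(0.02), array([-0.79,  0.45,  1.34,  0.  ,  1.36, -0.81])) [-3.14140260e+00 -5.00557496e-04  1.59100639e+00]
```

```bash
python3 -m crank '[[100,-1.5,-1.6,40,0,0,0],[100,-1.5,-1.6,80,0,0,0],[100,-1.5,-1.6,110,0,0,0],[100,-1.5,-1.6,119,0,0,0],[100,-1.5,-1.6,119,0,0,0],[30,-1.5,-1.6,119,0,0,0],[30,-1.5,-1.6,119,0,0,0],[30,-1.5,-1.6,119,0,0,0],[30,-1.5,-1.6,119,0,0,0],[30,-1.5,-1.6,119,0,0,0]]' 30 >/dev/null
python3 -m crank '[[30,0,0,0,0,0,0],[30,0,0,0,0,0,0],[30,0,0,0,0,0,0],[30,0,0,0,0,0,0],[30,0,0,0,0,0,0]]'; python3 m.py
```

```text
clock: 38.65
eef_pos: [456.4, -410.0, 79.1]
eef_rot: [3.14, 0.001, 1.59]
wrist_force: [6.5, -1.1, -1.9]
finger_gap: 44.4
finger_force: 30.0
-0.811 yaw 1.59 [-0.128 -0.999 -0.014] [ 6.5 -1.1 -1.9] 30.0 44.4
```

Gripped, with no torque on the knob. I'm turning two clicks clockwise (1.047 rad, positive about the downward tool z) and logging the moment.

```bash

for i in 1 2; do python3 -m crank '[[30,0,0,0,0,0,0.065],[30,0,0,0,0,0,0.13]]' >/dev/null; python3 m.py; 
python3 -m crank '[[30,0,0,0,0,0,0.065],[30,0,0,0,0,0,0.13]]' >/dev/null; python3 m.py; 
python3 -m crank '[[30,0,0,0,0,0,0.065],[30,0,0,0,0,0,0.13]]' >/dev/null; python3 m.py; 
python3 -m crank '[[30,0,0,0,0,0,0.065],[30,0,0,0,0,0,0.134],[30,0,0,0,0,0,0.134]]' >/dev/null; python3 m.py; done
```

```text
-0.679 yaw 1.457 [ 0.    -0.555  0.049] [ 4.6 -0.6 -0.7] 30.0 45.0
-0.548 yaw 1.327 [ 0.131 -0.193  0.001] [2.3 0.  0.6] 30.0 44.7
-0.418 yaw 1.197 [ 0.305  0.107 -0.004] [1.2 2.1 3.3] 30.0 44.5
-0.286 yaw 1.064 [ 0.491  0.263 -0.015] [0.6 2.1 3.2] 30.0 44.6
-0.157 yaw 0.935 [0.855 0.629 0.02 ] [-1.1  5.4  4.9] 30.0 44.5
-0.027 yaw 0.805 [1.164 0.857 0.068] [-2.8  4.8  6.5] 30.0 44.7
0.103 yaw 0.675 [1.361 1.112 0.033] [-4.   5.9  7.7] 30.0 44.7
0.237 yaw 0.541 [1.646 1.171 0.076] [-5.5  6.8  7.8] 30.0 44.3
```

Turned 1.049 rad with grip steady at 30 N throughout. As a check on slip, I'll turn back 0.9 rad: a count of only one click would hit the stop at 0.52 and show more than 0.3 N m.

```bash

for i in 1 2 3; do python3 -m crank '[[30,0,0,0,0,0,-0.07],[30,0,0,0,0,0,-0.15]]' >/dev/null; python3 m.py; python3 -m crank '[[30,0,0,0,0,0,-0.07],[30,0,0,0,0,0,-0.15]]' >/dev/null; python3 m.py; done
```

```text
0.082 yaw 0.697 [ 1.141  0.87  -0.065] [-4.   4.8  6.1] 30.0 44.3
-0.068 yaw 0.847 [0.846 0.675 0.   ] [-2.2  3.9  5. ] 30.0 44.9
-0.218 yaw 0.997 [0.587 0.299 0.012] [0.1 2.3 3.7] 30.0 44.4
-0.368 yaw 1.147 [ 0.403  0.049 -0.027] [1.3 1.7 3. ] 30.0 44.8
-0.518 yaw 1.297 [ 0.239 -0.375 -0.032] [3.3 0.4 1.6] 30.0 44.2
-0.668 yaw 1.447 [ 0.155 -0.717  0.001] [5.5 0.8 0.6] 30.0 44.6
```

No stop was met within 0.9 rad, so it was on click 2 with no slip. Turning forward 0.9 again, sampling each row pair.

```bash

for i in 1 2 3 4 5 6 7 8 9; do python3 -m crank '[[30,0,0,0,0,0,0.1]]' >/dev/null; python3 m.py; done; python3 -m crank '[[30,0,0,0,0,0,0],[30,0,0,0,0,0,0]]'>/dev/null; python3 m.py
```

```text
-0.569 yaw 1.347 [ 0.204 -0.179 -0.004] [2.5 0.9 2.2] 30.0 44.8
-0.462 yaw 1.24 [0.379 0.092 0.014] [1.4 2.1 2.7] 30.0 45.0
-0.361 yaw 1.14 [0.53  0.265 0.056] [-0.3  3.3  2.7] 30.0 44.5
-0.261 yaw 1.04 [ 0.734  0.526 -0.024] [-1.3  4.3  4.6] 30.0 44.3
-0.161 yaw 0.94 [0.859 0.681 0.033] [-2.2  4.8  5. ] 30.0 44.6
-0.061 yaw 0.84 [ 1.085  0.888 -0.01 ] [-2.5  4.9  6.8] 30.0 44.2
0.039 yaw 0.74 [1.33  1.005 0.034] [-3.4  5.8  6.4] 30.0 44.2
0.139 yaw 0.64 [ 1.572  1.107 -0.021] [-4.3  6.8  6.9] 30.0 44.5
0.239 yaw 0.54 [1.827 1.274 0.036] [-5.   8.3  8.4] 30.0 44.7
0.235 yaw 0.544 [1.582 1.163 0.025] [-4.3  7.9  7.6] 30.0 44.5
```

Grip was steady at every sample. Releasing, rising, and a final look.

```bash
python3 -m crank '[[100,0,0,0,0,0,0],[100,0,0,0,0,0,0],[100,0,0,0,0,0,0],[100,0,0,0,0,0,0],[100,0,0,0,0,0,0],[100,0,0,-40,0,0,0],[100,0,0,-90,0,0,0],[100,0,0,-140,0,0,0],[100,0,0,-140,0,0,0],[100,0,0,-140,0,0,0]]'
python3 - <<'E'
from h import *
p,_=optics.camera("side"); cv2.imwrite("pics/s11.png",cv2.resize(p[60:400,120:500,::-1],None,fx=1.7,fy=1.7))
E
```

```text
clock: 43.75
eef_pos: [455.6, -410.1, 219.5]
eef_rot: [3.14, -0.0, 0.542]
wrist_force: [0.6, -0.2, -1.1]
finger_gap: 93.9
finger_force: 0.0
```

View pics/s11.png

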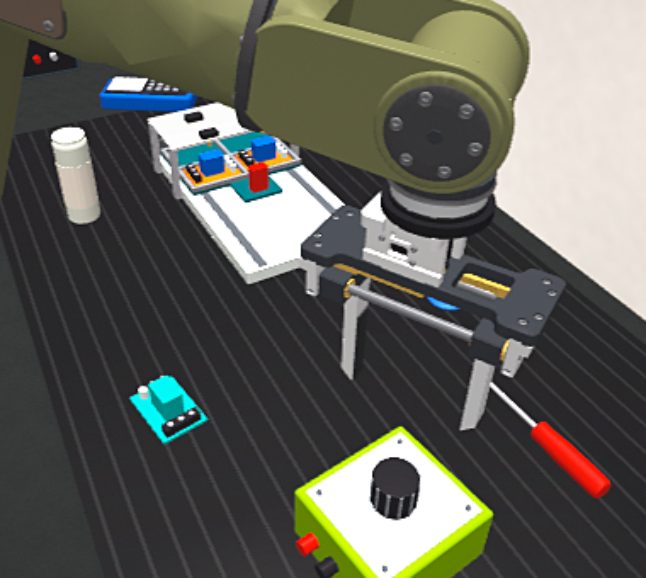

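The side view shows the bystanders in place, the gripper clear of the knob, and both modules in the tray. One numeric check of the tray's home position from the top camera before hand-in.

```bash
python3 - <<'E'
from h import *
p,_=optics.camera("top"); cal=optics.calibration("top")
for c in blobs(p,"red",8):
    if c.mean(0)[0][0]<300: print("handle",c.mean(0)[0],rect(cal,c,75))
for n in ("top","side"):
    p,_=optics.camera(n); cal=optics.calibration(n)
    for c in blobs(p,"orange",20): print(n,c.mean(0)[0],rect(cal,c,35))
    for c in blobs(p,"red",8):
        print(n,"r",c.mean(0)[0],rect(cal,c,75))
p,_=optics.camera("top"); cv2.imwrite("pics/c12.png",cv2.resize(p[130:250,90:270,::-1],None,fx=4,fy=4))
E
```

```text
handle [185.60526316 190.60526316] [591.5 207.   26.1  20.5   0.7]
top [162.1496063  211.40944882] [544.  278.3  83.   37.1   1. ]
top [162.09090909 175.98181818] [642.2 281.5  81.9  34.6   1. ]
top r [186.46875 190.625  ] [588.3 201.8  26.1  19.8 -36.2]
top r [416.81481481 156.72839506] [ 670.5 -393.8   92.1   23.6  -86.1]
top r [527.67 164.59] [ 646.3 -683.7  100.7   77.3  -62.8]
side [404.91935484 228.79032258] [ 762.5 -161.5   64.4   24.4  -59.1]
side [342.         225.54807692] [638.4 -87.1 132.6  10.9 -58.2]
side [243.08333333 162.78125   ] [541.6 287.9  87.6  59.3   0.7]
side [283.07142857 153.5       ] [659.8 273.6  53.6  34.6  27.4]
side r [323.57894737 409.02631579] [ 369.9 -468.8   19.4   15.8    7. ]
side r [300.20588235 379.64705882] [ 360.6 -413.8   19.1   15.9    9.2]
side r [455.24752475 330.        ] [ 638.  -444.6   93.1   29.   -87.7]
side r [271.54545455 163.63636364] [579.8 176.9  81.9  29.4  69.3]
side r [141.08333333  94.5       ] [356.1 810.1  47.3  12.9  89.3]
```

View pics/c12.png

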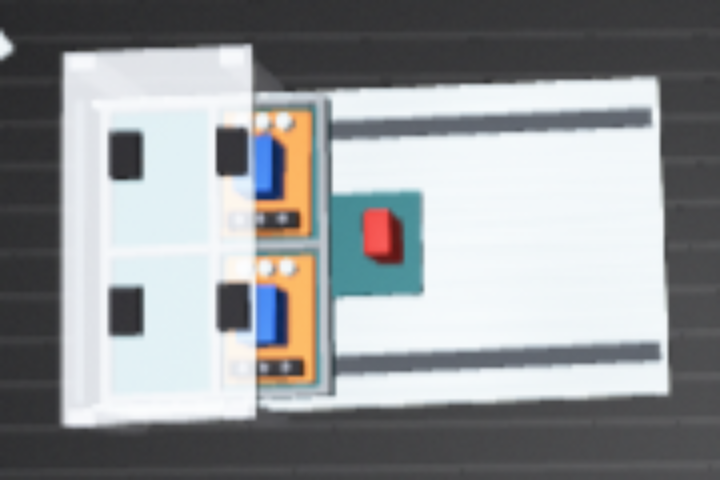

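The crop shows the tray under the hood: the hood-edge-to-handle distance is about 69 mm (70 expected at home), and module B moved 167 mm. Handing in.

```bash
python3 -c "
from cell import manip
print(manip.sign_off())"
```

```text
the job is handed in; nothing more can be done
None
```

The job is handed in; the verdict was not shown. The selector went back to its stop, both modules on the bench were loaded, the tray was pushed home, and the selector was then turned two clicks clockwise; spool, spray can and screwdriver were left alone.

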